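Slide the close-up camera to its marked stop

TASK

Get the camera slider ready for the next shot of the painted egg: press the brake button in the middle of the carriage down with the fingertips, keep it down, and push the carriage along the rods until it rests against the marked stop (the square block with the diamond-shaped pointer, not the plain round collar). Then let the button spring back so the brake holds, and move clear. Never drag the carriage against the brake, don't touch the camera, and leave everything else on the table where it stands.

Things in the scene. Friction and masses are not known exactly. Their poses are not given: they have to be found in the camera images.
- slider_rail: camera slider, fixed on the table: two steel rods (15 mm thick, 400 mm long, 70 mm apart, centres 45 mm above the table) between black end feet 112 x 22 x 62 mm high; a brake strip between the rods, a graduated strip along the near side. Origin on the table under the rods' middle; y runs along the rods, x across them to the side where the camera looks, z up
- carriage (a joint): place of the carriage along the rods in m, 0 at the rods' middle, growing along slider_rail's +y. With the brake free it slides with about 1 to 2 N; with the brake on it holds against a push of about 10 N
- carriage_plate (a point): centre of the carriage, on the upper face of its aluminium plate (116 mm across the rods, 84 mm along them, 68 mm above the table). The carriage's ends lie 42 mm each way along the rods from this point. A black square bezel on the plate, 68 mm outside, 52 mm opening, rises to 78 mm above the table
- brake_button (a joint): how far the brake button is pressed in, in m: 0 up (brake on), 0.005 fully down. The brake is free from about 0.001 on and stays free only while the button is held down. The spring needs 7 N to start and 9.5 N fully down
- button_top (a point): middle of the top face of the brake button: grey ribbed square button 43 x 43 mm in the bezel, in the middle of the carriage; its flat top stands 81 mm above the table when up, 3 mm above the bezel, and moves straight down 5 mm
- camera: black action camera 62 mm (along the rods) x 32 x 52 mm high on an arm on the +x side of the carriage; near face 70 mm from the button's centre, its top 121 mm above the table. Origin in the middle of its foot, 68 mm above the table. It rides on the carriage and turns stiffly on its foot
- marked_stop: fixed stop clamped on the -x side rod, left or right of the carriage: square black block 34 mm across, 18 mm along the rods, up to 63 mm (thumb screw 77 mm) above the table, with a flat pointer reaching out to -x that ends in a dark diamond plate (37 mm corner to corner). Origin on the table under its middle; the carriage touches it when their centres are 51 mm apart along the rods
- plain_stop: the other stop, a plain round black collar on the same rod, 34 mm diameter, 18 mm along the rods, fixed, on the other side of the carriage. Origin on the table under its middle
- egg_in_cup: bystander: red painted egg in a small wooden egg cup, 82 mm high, 44 mm wide, standing in front of the camera; origin at the centre of its underside
- peg_doll: bystander: turned wooden peg doll, 82 mm high, 40 mm wide; origin at the centre of its underside
- paint_jar: bystander: closed glass paint jar, 60 mm wide, 68 mm high; origin at the centre of its underside
- varnish_bottle: bystander: small amber bottle, 42 mm wide, 88 mm high; origin at the centre of its underside
- brush: bystander: thin artist's paint brush lying on the table, 190 mm long; origin at the underside of its middle
- lens_cap: bystander: round black lens cap lying on the table, 40 mm wide, 8 mm thick; origin at the centre of its underside
- brush_glass: bystander: drinking glass full of upright brushes, 70 mm wide, about 220 mm high in all; origin at the centre of its underside

How it is judged:
On the way, in this order (a step that is already met when the one before it is completed fails the run):
1. the brake button is pressed down while the carriage is still where it was (value of joint brake_button above 0.002 m and distance of carriage_plate from where it was at the start of the episode below 0.01 m), for 0.1 s.
2. the carriage is pushed up to the marked stop with the button still held down (value of joint brake_button above 0.001 m and y of carriage_plate in the frame of marked_stop between -0.0545 and 0.0545 m), for 0.1 s.
At the end, for the whole second after the job is handed in: the carriage rests against the marked stop (gap under 3.5 mm), at rest, with the brake button up again (pressed in less than 0.8 mm) (y of carriage_plate in the frame of marked_stop between -0.0545 and 0.0545 m and value of joint brake_button below 0.0008 m and velocity of joint carriage between -0.005 and 0.005 m/s); the robot touches nothing.
It fails at once if the carriage is dragged along with the brake on (faster than 20 mm/s with the button pressed in less than 0.5 mm) (value of joint brake_button below 0.0005 m and (velocity of joint carriage above 0.02 m/s or velocity of joint carriage below -0.02 m/s)).
It fails at once if the camera is touched with more than 1 N (contact force between camera and the fingers above 1 N or contact force between camera and the arm above 1 N).
It fails at once if a bystander is shoved more than 20 mm, lifted or knocked over (distance of any of egg_in_cup, peg_doll, paint_jar, varnish_bottle, brush, lens_cap, brush_glass from where it was at the start of the episode above 0.02 m or angle between any of egg_in_cup, peg_doll, paint_jar, varnish_bottle, brush_glass's own z axis and vertical above 0.6 rad).
It also fails if it takes over 40 s, if anything falls off the work surface, if the arm or the gripper's body presses on something with over 40 N, if the wrist force passes 120 N, or if a joint passes its speed limit or range.

ROBOT

A 7-joint arm with a two-finger parallel gripper is mounted at the origin on the work surface. World frame = base frame: x ahead of the robot, y to its left, z up, the work surface at z = 0. Lengths are in m, angles in rad, forces in N, time in s.
With the tool pointing down it reaches from about 0.4 to 0.875 m from the base axis. Payload 19.3 kg.
Tool frame: the origin (TCP) lies at the centre of the arm's flange, where the gripper is bolted on; the fingertips stand 173 mm ahead of it and the grasp point (between the pads) lies 155 mm ahead of it (bot.grip_point_offset is the distance from the TCP to the grasp point, in m); z points along the fingers, x is the direction in which the jaws open and shut, and the axes are right-handed (so a half turn about z gives the same grasp; the last joint's range is limited). The gripper opens to 85 mm and grips with 20 to 120 N. Pads are 22 mm wide; open, the fingers measure 114 mm over their backs; the gripper's body (76 mm by 85 mm) begins 54 mm behind the grasp point. The pads swing forward as they close: fully open they stand 13 mm farther back than shut.
Start: joints at [-1.321, 0.521, -0.036, 1.599, 0.021, 1.021, -0.113], TCP at [0.197, 0.593, 0.405] pointing down, gripper open.
Joint ranges: [-2.91, 2.91], [-0.3, 2.13], [-1.5, 1.42], [0.17, 2.43], [-1.26, 4.41], [0.16, 1.93], [-2.52, 2.52]. Speed limits (rad/s): [1.89, 1.89, 2.39, 2.39, 3.01, 3.01, 3.01].

INTERFACE

Orientations are given as [roll, pitch, yaw] about the fixed x, y, z axes, in that order (R = Rz(yaw) Ry(pitch) Rx(roll)).
In Python, from workcell import bot gives the robot as it stands.
- The arm moves only by the tool step_arm, never from a script. Its argument "plan" is a list that holds one entry, the list of rows, each a list of 4 numbers: the shift along the world's x, y, z in cm, then the turn about the world's z in rad. A call has 1 to 12 rows; each row is the pose to reach, as a shift and turn from the pose measured when the call began; what a row does not reach only later rows make up. A row lasts 1/12 s, in which the tool goes at most 41.7 mm and 7.16 degrees, less where a joint would pass 70% of its speed; a pose out of reach is approached as far as the arm can. A call with a gripper value outside its range is refused whole. "jaw" is the closure, from 0 (fully open) to 1 (shut), set as the call begins (left out, the last holds). The fingers move at their own pace and stop on an object; "force" is the grip in N (left out, the last holds). Time passes only in rows, so rows that repeat a pose let the fingers close. It gives the time, the measured TCP pose, the force and the opening at its end, in the units of the state.
- bot.observe(): the state, without advancing time (a new reading comes with each control period).
- bot.grab_frame(name): name is "scene" or "top" or "wrist"; returns a dict with "pixels" (480x640x3 uint8, blue, green, red), "mtx" (3x3 intrinsics, pixels), "k1" (the pictures are not rectified: a ray, as slopes to the right and down, at radius r is drawn at 1 + k1 r^2 times it, then the intrinsics apply), "R" (3x3) and "t" (3): a world point X has camera coordinates R X + t. Camera axes: x right, y down, z forward; pixel columns grow to the right and rows downward; lengths in m; the calibration is good to about 2 mm. A picture is of the moment at which its call begins. There is no depth.
- bot.job_done(): hands the job in, once; it reports no verdict.
The state is a dict: "clock": time; "qpos": joint angles; "qd": joint speeds; "joint_efforts": joint torques, N m; "position": TCP position; "tool_rot": TCP orientation; "force": force on the tool from outside, world axes, zero at the start; "moment": the same for the moment, N m; "grip_width": finger opening in m.
Only numpy, scipy, OpenCV 4.12 (cv2) and the standard library are available. Lean on these libraries where they do the work, as an engineer would, in place of code of your own. Each camera call takes 0.05 s, during which the arm holds its last target.

## Working session

There is one attempt and no reset: what is moved stays moved. The work goes in short steps, Python scripts to look and compute and a tool call to move; the robot and the scene stay as the last step left them, time stands still between calls to the robot, and variables do not carry over. Pictures are saved under pics/ and viewed, and the job is handed in when it is done.

Besides the shell and the picture viewer there is one more tool, called as name([rows], argument=value, ...), one row to a line, values as JSON. step_arm: Moves the arm, as the interface text tells. Its arguments: {"type":"object","properties":{"plan":{"type":"array"},"jaw":{"type":"number"},"force":{"type":"number"}},"required":["plan"]}

```bash
mkdir -p pics; ls
python3 - <<'E'
from workcell import bot
import cv2, numpy as np
print(bot.observe())
for n in ("scene","top"):
    f=bot.grab_frame(n); cv2.imwrite(f"pics/{n}0.png",f["pixels"]); print(n,f["mtx"],f["k1"],f["R"],f["t"])
E
```

```text
pics
{'clock': 0.0, 'qpos': array([-1.32121944,  0.52202967, -0.03630335,  1.60000864,  0.02120855,
        1.02111864, -0.112804  ]), 'qd': array([ 0.00122211,  0.00036287,  0.00031947,  0.00104969,  0.00061854,
        0.00027499, -0.00059741]), 'joint_efforts': array([ 5.74578426e-04, -9.27108836e+01,  1.97993517e+00, -3.69928551e+01,
        1.77953881e-02,  8.22471105e-03,  2.51480671e-06]), 'position': array([0.19646108, 0.59316767, 0.40411591]), 'tool_rot': array([3.14148818e+00, 1.17453066e-03, 1.25098903e+00]), 'force': array([ 0.0688333 , -0.33466011, -0.23873738]), 'moment': array([ 0.0189561 , -0.04573939,  0.05795673]), 'grip_width': 0.08539309275079292}
scene [[595.31479028   0.         328.15247987]
 [  0.         595.31479028 237.46833463]
 [  0.           0.           1.        ]] -0.12169050919968993 [[-0.71770366  0.69619093 -0.01482036]
 [ 0.49825979  0.49855582 -0.7093513 ]
 [-0.48645517 -0.51648841 -0.70469929]] [ 0.38370132 -0.25214507  1.51534233]
top [[533.12704702   0.         313.95849189]
 [  0.         533.12704702 238.6101951 ]
 [  0.           0.           1.        ]] -0.040149752394865235 [[ 2.77830619e-02 -9.99609322e-01  3.05032917e-03]
 [-9.94914899e-01 -2.79478627e-02 -9.67639403e-02]
 [ 9.68113870e-02 -3.46419394e-04 -9.95302685e-01]] [-0.00575469  0.56632724  0.9394057 ]
```

View pics/scene0.png

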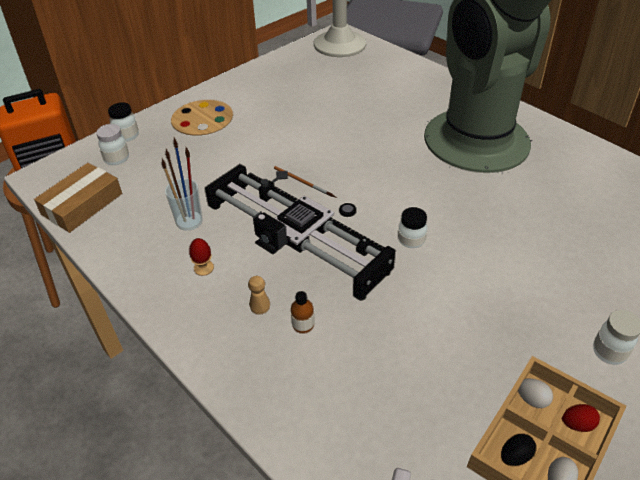

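View pics/top0.png

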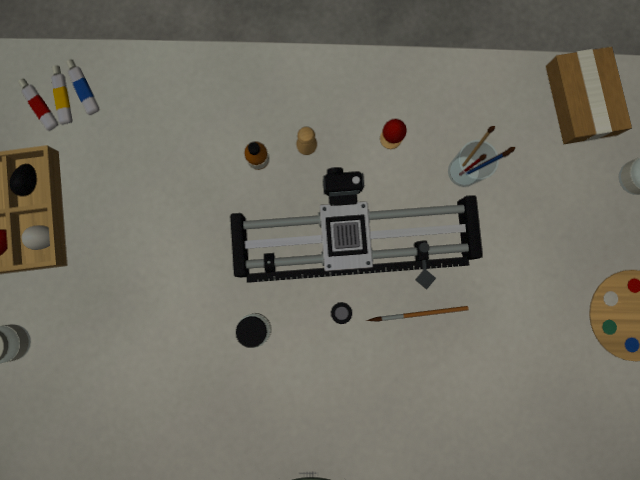

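```bash
cat > h.py <<'E'
import numpy as np, cv2
def px2w(f,u,v,z):
    K=f["mtx"];k1=f["k1"]
    # distorted slopes -> undistorted
    p=cv2.undistortPointsIter(np.array([[[u,v]]],float),K,np.array([k1,0,0,0,0.]),None,None,(3,50,1e-10))[0,0]
    d=f["R"].T@np.array([p[0],p[1],1.]); c=-f["R"].T@f["t"]
    return c+d*(z-c[2])/d[2]
def w2px(f,X):
    return cv2.projectPoints(np.array([X],float),cv2.Rodrigues(f["R"])[0],f["t"],f["mtx"],np.array([f["k1"],0,0,0,0.]))[0][0,0]
E
python3 - <<'E'
from workcell import bot
import cv2
from h import *
f=bot.grab_frame("top"); im=f["pixels"]
cv2.imwrite("pics/top_zoom.png",cv2.resize(im[160:300,225:490],None,fx=3,fy=3,interpolation=cv2.INTER_CUBIC))
g=bot.grab_frame("scene")["pixels"]
cv2.imwrite("pics/scene_zoom.png",cv2.resize(g[150:310,195:405],None,fx=3.5,fy=3.5,interpolation=cv2.INTER_CUBIC))
E
```

```text
(no output)
```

View pics/top_zoom.png

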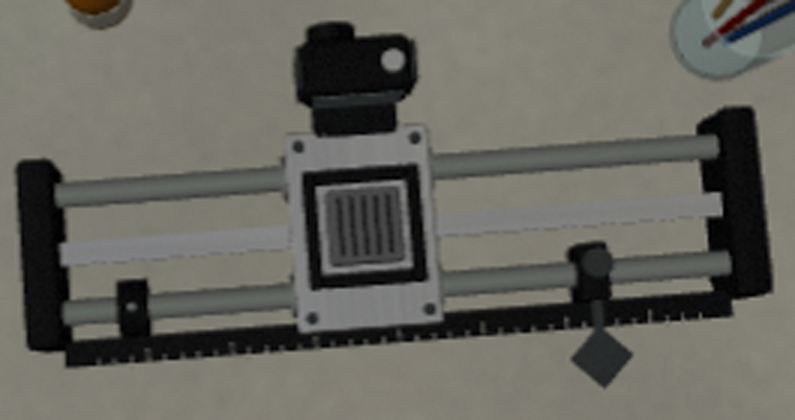

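View pics/scene_zoom.png

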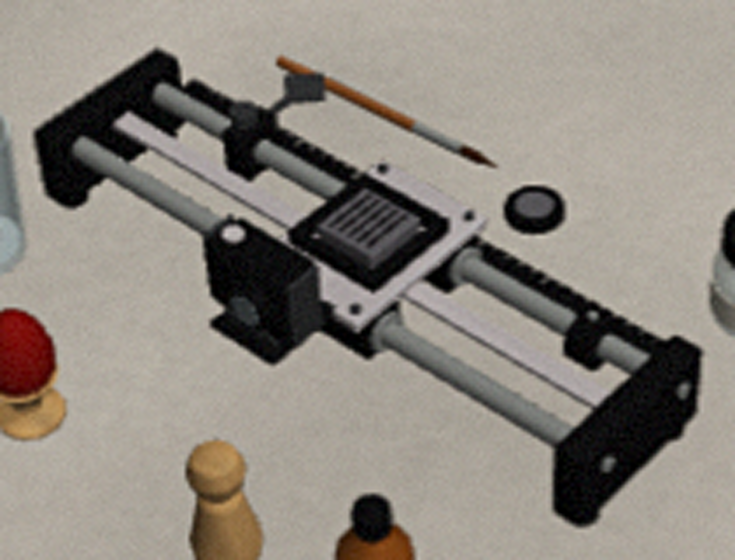

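Run:
```python
from workcell import bot
from h import *
f=bot.grab_frame("top")
def P(x,y,z): return px2w(f,225+(x-1)/3,160+(y-1)/3,z)
pl=[P(*p,.068) for p in [(287,133),(427,124),(443,322),(300,331)]]
bt=[P(*p,.081) for p in [(327,190),(402,185),(408,260),(333,266)]]
print("plate",np.mean(pl,0),[np.linalg.norm(pl[i]-pl[i-1]) for i in range(4)])
print("btn",np.mean(bt,0),[np.linalg.norm(bt[i]-bt[i-1]) for i in range(4)])
r=[P(*p,.045) for p in [(57,194),(718,147),(64,314),(730,263)]]
d1=r[1]-r[0];d2=r[3]-r[2]
for d in(d1,d2): print("rod",np.linalg.norm(d),np.arctan2(d[1],d[0]))
print("gap",np.mean(r,0), r[0]-r[2])
d=d1+d2;d/=np.linalg.norm(d);n=np.array([-d[1],d[0],0]);c=np.mean(pl,0)
print("yaw of rail y (=-d):",np.arctan2(-d[1],-d[0])-np.pi/2, "d",d)
S=[P(*p,.0625) for p in [(569,250),(576,301),(604,243),(611,296)]]
for s in S: print("stop corner along",(s-c)@d,(s-c)@n)
print("diamond",[(P(*p,.055)-c)@d for p in [(602,357)]], "screw",(P(597,262,.077)-c)@d)
for s in [(133,307)]: print("plain",(P(*s,.06)-c)@d)
for nm,p,h in [("cap",(342,313),.008),("glass",(471,166),.05),("jar",(252,330),.068),("egg",(394,130),.06),("doll",(306,133),.08),("bottle",(256,148),.088)]:
  print(nm,px2w(f,*p,h))
```

```text
plate [ 0.56967525 -0.04561152  0.068     ] [np.float64(0.1155260183020111), np.float64(0.08189561879038448), np.float64(0.11578373965113105), np.float64(0.0826430948126172)]
btn [ 0.56935722 -0.04665033  0.081     ] [np.float64(0.043770451793484697), np.float64(0.04310028332268282), np.float64(0.043228877506322955), np.float64(0.04294864969158053)]
rod 0.3963244390295614 -1.4708053838054336
rod 0.3966612637692604 -1.4665749491619773
gap [ 0.57121765 -0.0644655   0.045     ] [0.07126573 0.00702707 0.        ]
yaw of rail y (=-d): 0.10210705876192483 d [ 0.10192973 -0.9947916   0.        ]
stop corner along 0.11847872958591575 -0.021787747382125938
stop corner along 0.1198103831542717 -0.05174240796559801
stop corner along 0.13930553976030155 -0.01922216280052954
stop corner along 0.14046613523567503 -0.05036991907801979
diamond [np.float64(0.13350714002452221)] screw 0.1310444057665292
plain -0.1373532135004644
cap [ 0.43306916 -0.04495996  0.008     ]
glass [ 0.70361457 -0.2695187   0.05      ]
jar [0.40229857 0.11168786 0.068     ]
egg [ 0.76274478 -0.127967    0.06      ]
doll [0.7464939  0.02917622 0.08      ]
bottle [0.71503254 0.11471488 0.088     ]
```

step_arm([
  [[3, -5, 0, 0.05], [6, -10, 0, 0.1], [9, -15, 0, 0.15], [12, -20, 0, 0.2], [15, -25, 0, 0.25], [18, -30, 0, 0.3], [21, -35, 0, 0.35], [24, -40, 0, 0.4], [27, -45, 0, 0.42], [30, -50, 0, 0.42], [33, -55, 0, 0.42], [35, -60, 0, 0.42]],
], jaw=1)

```text
clock: 1.25
position: [0.4531, 0.1618, 0.4046]
tool_rot: [3.141, 0.0, 1.671]
force: [1.4, 1.1, 0.5]
grip_width: 0.0003
```

step_arm([
  [[2, -3.5, 0, 0], [4, -7, 0, 0], [6, -10.5, 0, 0], [8, -14, -1, 0], [10, -17.5, -2, 0], [11.6, -20.8, -4, 0], [11.6, -20.8, -6, 0], [11.6, -20.8, -8, 0], [11.6, -20.8, -10, 0], [11.6, -20.8, -10, 0], [11.6, -20.8, -10, 0], [11.6, -20.8, -10, 0]],
])

```text
clock: 2.25
position: [0.5694, -0.0461, 0.3057]
tool_rot: [3.14, 0.0, 1.671]
force: [0.1, -0.2, 0.2]
grip_width: 0.0001
```

Run:
```python
from workcell import bot
from h import *
s=bot.observe(); print(s["position"],s["tool_rot"],s["force"],s["qpos"],s["grip_width"])
a=bot.grab_frame("top")["pixels"][140:320,240:480]; b=bot.grab_frame("scene")["pixels"][60:310,195:445]
w=bot.grab_frame("wrist")["pixels"]
cv2.imwrite("pics/a1.png",cv2.resize(a,None,fx=3.3,fy=3.3)); cv2.imwrite("pics/b1.png",cv2.resize(b,None,fx=2.4,fy=2.4)); cv2.imwrite("pics/w1.png",w)
```

```text
[ 0.56942181 -0.04610663  0.30572323] [3.14008800e+00 4.11152952e-04 1.67123846e+00] [ 0.13700576 -0.17966987  0.15860892] [-0.08377334  0.56401657  0.08513193  1.8361543  -0.06685995  0.74263712
  1.70868018] 0.00014956423375112805
```

View pics/b1.png

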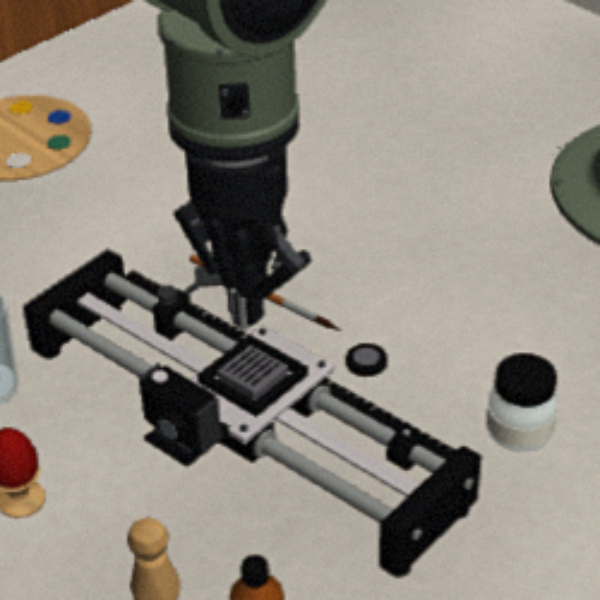

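View pics/w1.png

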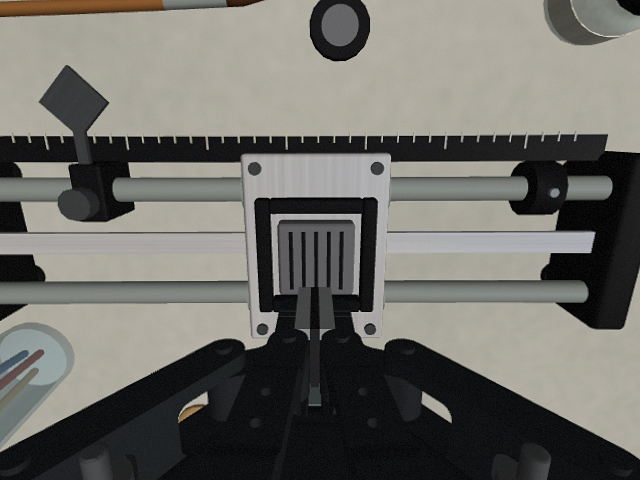

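Run:
```python
from workcell import bot
from h import *
f=bot.grab_frame("scene"); print(w2px(f,[.5694,-.0461,.1327]), w2px(f,[.5694,-.0461,.081]))
f=bot.grab_frame("wrist"); print(w2px(f,[.5694,-.0461,.1327]), w2px(f,[.5694,-.0461,.081]), [w2px(f,[.5694+a*.0215,-.0461+b*.0215,.081]) for a in(-1,1) for b in (-1,1)])
```

```text
[298.11633029 193.93068696] [299.38879653 213.33475711]
[315.42073305 308.04629614] [315.20241919 265.8691732 ] [array([279.88254014, 225.2839807 ]), array([358.15020752, 232.84886197]), array([274.45104893, 297.21799077]), array([348.3381875 , 303.96028187])]
```

step_arm([
  [[-0.2, 0, -1.5, 0], [-0.2, 0, -3, 0], [-0.2, 0, -4.2, 0], [-0.2, 0, -4.8, 0], [-0.2, 0, -4.8, 0], [-0.2, 0, -4.8, 0]],
])

```text
clock: 3.0
position: [0.5674, -0.0461, 0.2577]
tool_rot: [3.14, 0.0, 1.671]
force: [-0.0, -0.3, 0.2]
grip_width: 0.0002
```

step_arm([
  [[0, 0, -0.2, 0], [0, 0, -0.35, 0], [0, 0, -0.5, 0], [0, 0, -0.6, 0], [0, 0, -0.6, 0]],
])

```text
clock: 3.42
position: [0.5677, -0.0462, 0.2522]
tool_rot: [3.139, 0.001, 1.671]
force: [-1.4, -0.5, 8.0]
grip_width: 0.0004
```

step_arm([
  [[0, 0, -0.1, 0], [0, 0, -0.2, 0], [0, 0, -0.3, 0], [0, 0, -0.3, 0], [0, 0, -0.3, 0]],
])

```text
clock: 3.83
position: [0.5677, -0.0462, 0.2497]
tool_rot: [3.138, 0.0, 1.671]
force: [-4.2, 0.4, 8.1]
grip_width: 0.0001
```

Run:
```python
from workcell import bot
from h import *
for i in range(3):
  s=bot.observe(); print(s["position"],s["force"],s["moment"])
  bot.grab_frame("top")
b=bot.grab_frame("scene")["pixels"][130:290,215:395]
w=bot.grab_frame("wrist")["pixels"]
cv2.imwrite("pics/b2.png",cv2.resize(b,None,fx=3.6,fy=3.6)); cv2.imwrite("pics/w2.png",w)
```

```text
[ 0.56767974 -0.04620013  0.24969528] [-4.17193781  0.39973937  8.11331902] [ 0.05542585  0.7174951  -0.00660637]
[ 0.56768763 -0.04614937  0.24973693] [-2.46642865 -0.59827258  8.75558162] [0.0404743  0.70030639 0.0085573 ]
[ 0.56767943 -0.04617048  0.24971675] [-4.3454021  -0.48467151  9.49760659] [ 0.07053493  0.71515653 -0.00736819]
```

View pics/b2.png

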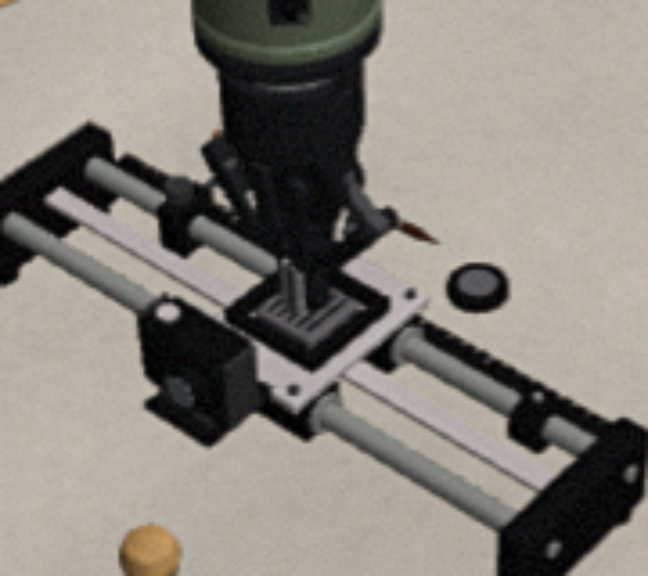

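View pics/w2.png

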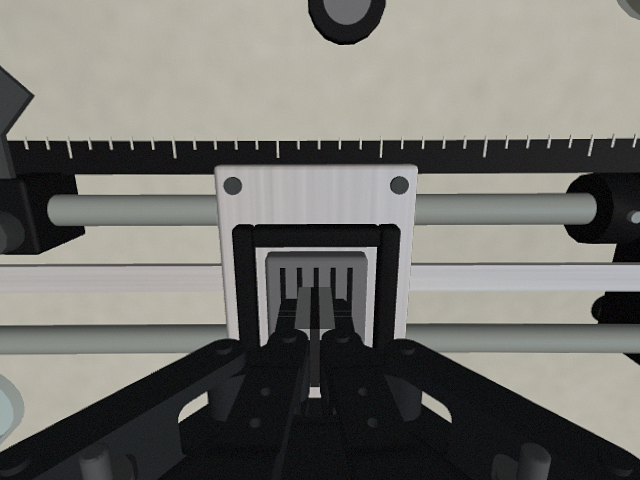

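step_arm([
  [[0, 0, -0.1, 0], [0.02, -0.2, -0.1, 0], [0.05, -0.5, -0.1, 0], [0.09, -0.9, -0.1, 0], [0.14, -1.4, -0.1, 0], [0.2, -1.9, -0.1, 0], [0.25, -2.4, -0.1, 0], [0.3, -2.9, -0.1, 0], [0.35, -3.4, -0.1, 0], [0.39, -3.8, -0.1, 0], [0.41, -4, -0.1, 0], [0.41, -4, -0.1, 0]],
])

```text
clock: 5.08
position: [0.5718, -0.0869, 0.2494]
tool_rot: [3.138, 0.001, 1.67]
force: [-3.6, -0.9, 10.4]
grip_width: 0.0001
```

Run:
```python
from workcell import bot
from h import *
s=bot.observe(); print(s["position"],s["force"],s["moment"])
b=bot.grab_frame("scene")["pixels"][130:290,215:395]
w=bot.grab_frame("wrist")["pixels"]
cv2.imwrite("pics/b3.png",cv2.resize(b,None,fx=3.6,fy=3.6)); cv2.imwrite("pics/w3.png",w)
s=bot.observe(); print(s["position"],s["force"],s["moment"])
```

```text
[ 0.57182609 -0.08687978  0.24943933] [-3.61537799 -0.91322067 10.43537397] [-0.28030203  0.72187866 -0.00173524]
[ 0.57183307 -0.08663876  0.249447  ] [-3.18161515 -2.11255829  9.81078491] [-0.30426921  0.7510829  -0.00957251]
```

View pics/w3.png

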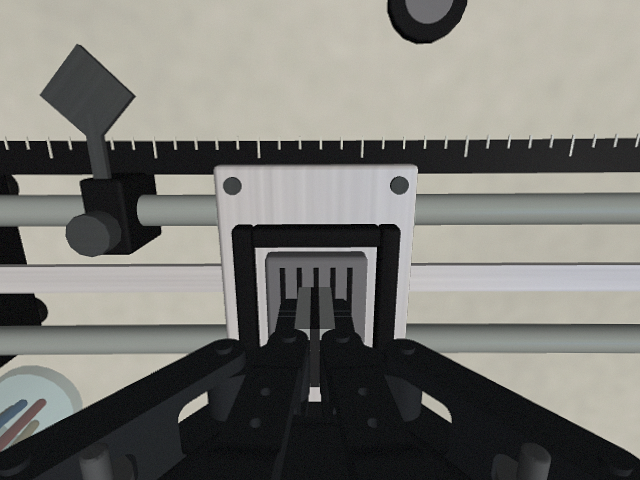

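step_arm([
  [[0.02, -0.2, -0.07, 0], [0.05, -0.5, -0.07, 0], [0.09, -0.9, -0.07, 0], [0.14, -1.4, -0.07, 0], [0.19, -1.9, -0.07, 0], [0.24, -2.4, -0.07, 0], [0.29, -2.8, -0.07, 0], [0.32, -3.1, -0.07, 0], [0.34, -3.3, -0.07, 0], [0.35, -3.4, -0.07, 0], [0.35, -3.4, -0.07, 0]],
])

```text
clock: 6.1
position: [0.5753, -0.1211, 0.2494]
tool_rot: [3.137, 0.001, 1.67]
force: [-4.8, -0.8, 10.1]
grip_width: 0.0001
```

Run:
```python
from workcell import bot
from h import *
f=bot.grab_frame("wrist");cv2.imwrite("pics/w4.png",f["pixels"])
s=bot.observe(); print(s["position"],s["force"],s["moment"])
```

```text
[ 0.57529242 -0.12104792  0.24941881] [-3.67765968 -2.09037627 10.15465559] [-0.3539029   0.77137861 -0.00380557]
```

View pics/w4.png

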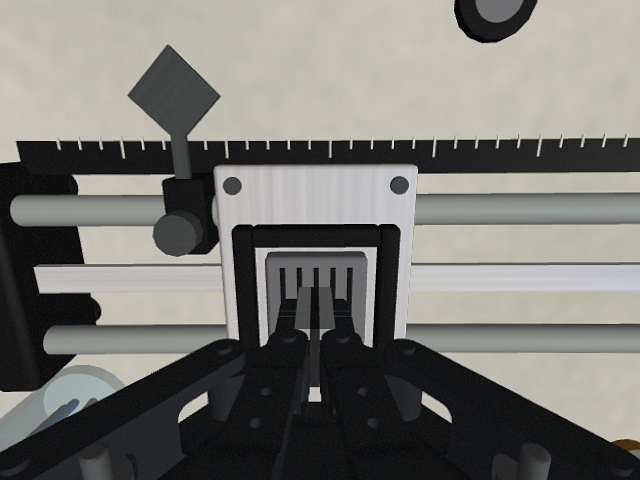

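step_arm([
  [[0.01, -0.1, -0.07, 0], [0.02, -0.2, -0.07, 0], [0.03, -0.3, -0.07, 0], [0.04, -0.4, -0.07, 0], [0.05, -0.5, -0.07, 0], [0.06, -0.6, -0.07, 0], [0.06, -0.6, -0.07, 0]],
])

```text
clock: 6.73
position: [0.5759, -0.1271, 0.2494]
tool_rot: [3.137, 0.001, 1.67]
force: [-4.7, 1.3, 11.2]
grip_width: 0.0001
```

Run:
```python
from workcell import bot
from h import *
f=bot.grab_frame("wrist");cv2.imwrite("pics/w5.png",f["pixels"])
s=bot.observe(); print(s["position"],s["force"],s["moment"])
f=bot.grab_frame("top");cv2.imwrite("pics/t5.png",cv2.resize(f["pixels"][150:300,330:480],None,fx=4,fy=4))
```

```text
[ 0.57590319 -0.12707784  0.2494646 ] [-3.69514776  0.17226533 10.36518042] [ 0.297347    0.93062996 -0.01715154]
```

View pics/w5.png

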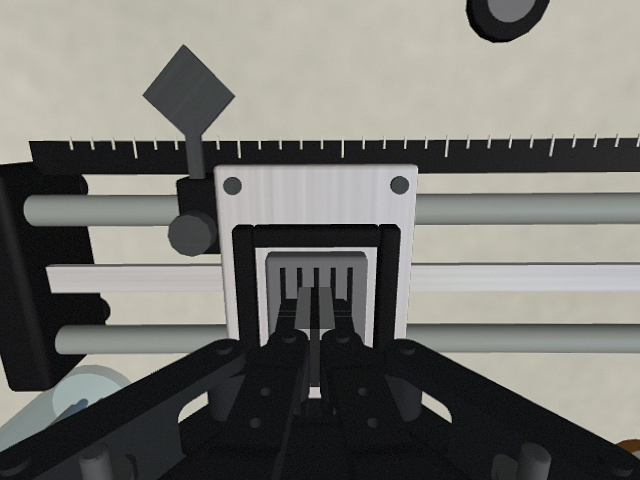

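View pics/t5.png

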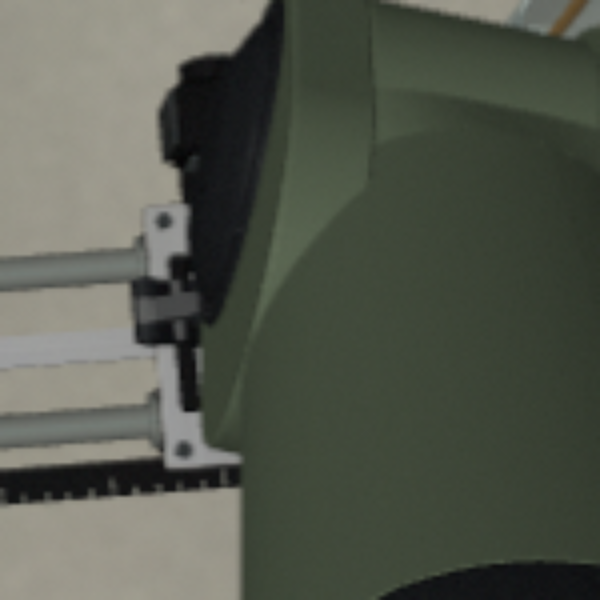

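step_arm([
  [[0.01, -0.1, -0.07, 0], [0.02, -0.2, -0.07, 0], [0.03, -0.3, -0.07, 0], [0.04, -0.4, -0.07, 0], [0.04, -0.4, -0.07, 0], [0.04, -0.4, -0.07, 0]],
])

```text
clock: 7.33
position: [0.5766, -0.1305, 0.2495]
tool_rot: [3.136, 0.001, 1.67]
force: [0.0, 4.9, 9.5]
grip_width: 0.0002
```

Run:
```python
from workcell import bot
from h import *
f=bot.grab_frame("wrist");cv2.imwrite("pics/w6.png",f["pixels"])
s=bot.observe(); print(s["position"],s["force"],s["moment"])
```

```text
[ 0.57667958 -0.13046411  0.24948515] [-1.50457635  4.35444246  8.19878416] [1.0323638  0.26193177 0.03173588]
```

View pics/w6.png

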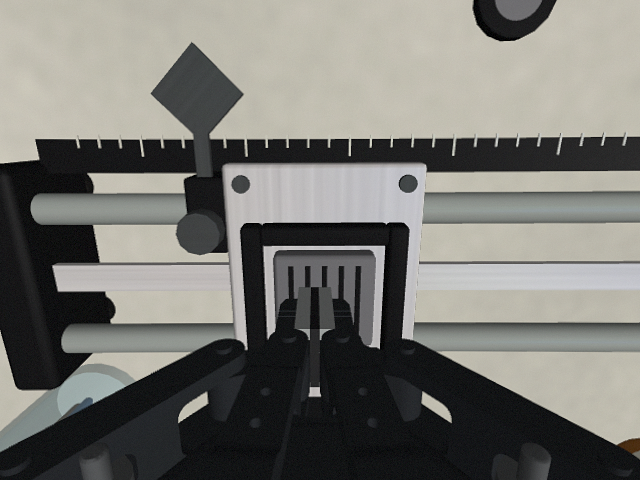

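step_arm([
  [[0, 0, 0.2, 0], [0, 0, 0.4, 0], [0, 0, 0.7, 0], [0, 0, 1.2, 0], [0, 0, 2.5, 0], [0, 0, 4.5, 0], [0, 0, 7, 0], [0, 0, 9.5, 0], [0, 0, 12, 0], [0, 0, 14, 0], [0, 0, 14, 0]],
])

```text
clock: 8.3
position: [0.5773, -0.1308, 0.3938]
tool_rot: [3.13, 0.002, 1.67]
force: [0.8, -0.1, 0.3]
grip_width: 0.0005
```

step_arm([
  [[-1, 3, 0, 0], [-2, 6, 0, 0], [-3, 9, 0, 0], [-4, 12, 0, 0], [-6, 15, 0, 0], [-8, 18, 0, 0], [-10, 21, 0, 0], [-12, 24, 0, 0], [-14, 27, 0, 0], [-14, 30, 0, 0], [-14, 30, 0, 0], [-14, 30, 0, 0]],
])

```text
clock: 9.3
position: [0.4369, 0.1705, 0.3938]
tool_rot: [3.13, 0.002, 1.673]
force: [0.9, -0.4, -1.0]
grip_width: -0.0006
```

Run:
```python
from workcell import bot
from h import *
s=bot.observe(); print(s["clock"],s["position"],s["force"],s["qd"].round(4))
f=bot.grab_frame("top");cv2.imwrite("pics/t7.png",f["pixels"]);cv2.imwrite("pics/t7z.png",cv2.resize(f["pixels"][160:300,225:490],None,fx=3,fy=3,interpolation=cv2.INTER_CUBIC))
f=bot.grab_frame("scene");cv2.imwrite("pics/s7.png",cv2.resize(f["pixels"][130:340,150:440],None,fx=2.7,fy=2.7))
```

```text
9.3 [0.43690372 0.17053463 0.39375296] [ 0.9474371  -0.36779828 -1.04373451] [ 0.0396 -0.003   0.0285  0.0111  0.0008  0.0019  0.0199]
```

View pics/t7z.png

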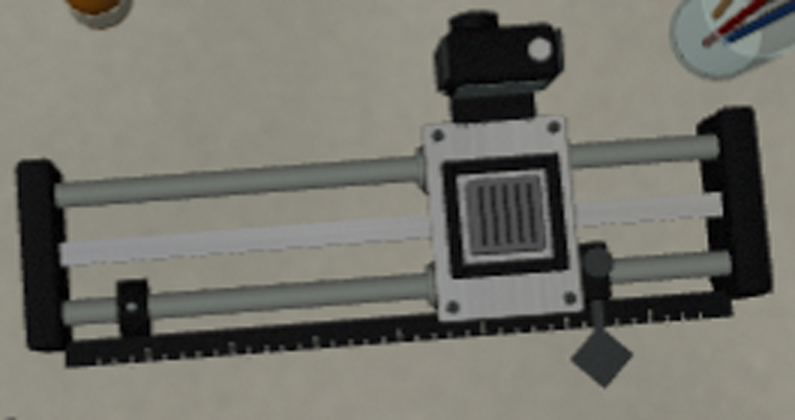

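View pics/s7.png

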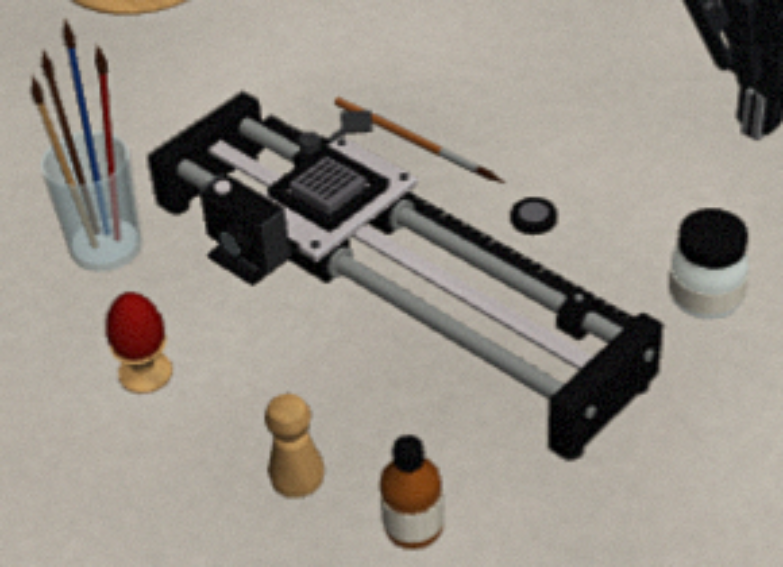

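Run:
```python
from workcell import bot
from h import *
f=bot.grab_frame("top")
P=lambda x,y,z: px2w(f,225+(x-1)/3,160+(y-1)/3,z)
c=np.mean([P(*p,.068) for p in [(424,125),(565,116),(582,312),(439,321)]],0);d=np.array([.102,-.995,0])
print("travel",(c-np.array([.56968,-.04561,.068]))@d)
print(bot.job_done())
```

```text
travel 0.0805593699384201
the job is handed in; nothing more can be done
None
```

The carriage is resting against the marked stop, and I handed the job in at about 9.4 s. No verdict was reported, so these are my own checks.

- **What I did:** I shut the fingers and pressed the button about 4.5 mm in, at roughly 9–10 N. With it held down, I pushed the carriage along the rods to the square block with the diamond pointer. I then lifted straight up and moved the arm away.
- **At the stop:** Over the last few millimetres the fingertips slid about 3 mm on the button and the push force rose to about 5 N. That is what I would expect with the carriage hard against the block. The top picture measured 80.6 mm of carriage travel. I had predicted 79 mm, and the 1.6 mm difference is within the 2 mm calibration. The last top view shows no visible gap at the block.
- **Brake button:** In the last pictures it looks raised above the bezel again. I couldn't measure its height directly.
- **Everything else:** The bystanders look as they did at the start, judged by eye only. The arm kept clear of the camera.
- **One oddity:** While pressing, I saw a sideways force of about 4 N across the rods, probably friction from a slight arm deflection. It went away once the fingers lifted.

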